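# Pour the nutmegs into the carton and fold it shut

### The job

Pick up the steel tumbler, pour all six nutmegs from it into the open cardboard carton, and stand the empty tumbler upright on the counter again. Then close the carton: fold the narrow flap down flat first, and after it the wide flap over it. Leave the other things on the counter where they are.

Things in the scene. Friction and masses are not known exactly. Their poses are not given: they have to be found in the camera images.
- cup: plain steel tumbler, open at the top, holding the nutmegs: 80 mm tall, slightly conical, 56 mm across at the foot and 64 mm at the rim, wall 2 mm, floor 4 mm, 80 to 155 g empty. Origin: centre of its underside; z up through the mouth
- carton: open cardboard carton, fixed to the counter: 130 mm along its own x, 110 mm along its own y, walls 65 mm high and 4 mm thick. Origin: centre of its underside, z up. A flap is hinged along the top of each of its two long sides (y = +55 and y = -55 mm); its yaw stays within 0.45 rad of the world axes
- narrow_flap (a joint): the carton's narrow flap, 50 mm wide, 128 mm long, 3 mm thick, hinged on the carton's own x direction at y = -55 mm, z = 67 mm (carton frame). 0 = lying flat, shut; grows as it opens; about 1.57 = upright, more = leaning outward (limit 2.3). Its crease is stiff enough (about 0.02 N m) that it stays wherever it is left
- narrow_flap_edge (a point): middle of the narrow flap's free edge, 50 mm from its hinge
- wide_flap (a joint): the carton's wide flap, 75 mm wide, 128 mm long, 3 mm thick, hinged at y = +55 mm, z = 70.5 mm (carton frame); it lies over the narrow one when shut. Joint values and stiffness as for the narrow flap
- wide_flap_edge (a point): middle of the wide flap's free edge, 75 mm from its hinge
- nut0: whole nutmeg, brown, rounded, 20 mm thick and 23 mm long, 10 g, one of six that start in the cup. Origin: a point on its surface 10 mm from its middle, turning with it
- nut1: whole nutmeg, brown, rounded, 20 mm thick and 23 mm long, 10 g, one of six that start in the cup. Origin: a point on its surface 10 mm from its middle, turning with it
- nut2: whole nutmeg, brown, rounded, 20 mm thick and 23 mm long, 10 g, one of six that start in the cup. Origin: a point on its surface 10 mm from its middle, turning with it
- nut3: whole nutmeg, brown, rounded, 20 mm thick and 23 mm long, 10 g, one of six that start in the cup. Origin: a point on its surface 10 mm from its middle, turning with it
- nut4: whole nutmeg, brown, rounded, 20 mm thick and 23 mm long, 10 g, one of six that start in the cup. Origin: a point on its surface 10 mm from its middle, turning with it
- nut5: whole nutmeg, brown, rounded, 20 mm thick and 23 mm long, 10 g, one of six that start in the cup. Origin: a point on its surface 10 mm from its middle, turning with it
- tiffin: closed round steel tiffin box, 112 mm across, 64 mm high, a bystander. Origin: centre of its underside
- orange_jar: orange plastic jar, 80 mm across, 110 mm high, a bystander. Origin: centre of its underside
- oil_bottle: amber glass bottle, 60 mm across, 190 mm high, a bystander. Origin: centre of its underside
- small_bowl: small empty steel bowl, 90 mm across, 35 mm high, a bystander. Origin: centre of its underside
- mug: white mug, 80 mm across, 60 mm high, handle to its own +y, a bystander. Origin: centre of its underside
- wood_spoon: wooden spoon lying along its own x, a bystander. Origin: on its underside
- board: wooden chopping board, 240 x 160 x 15 mm, a bystander. Origin: centre of its underside
Mind the look-alikes: they are no part of the job. Leave any green look-alike of the carton alone.

How it is judged:
On the way, in this order (a step that is already met when the one before it is completed fails the run):
1. all six nutmegs lie in the carton, both flaps still open (x of nut0 in the frame of carton between -0.065 and 0.065 m and y of nut0 in the frame of carton between -0.055 and 0.055 m and z of nut0 in the frame of carton between -0.01 and 0.06 m and x of nut1 in the frame of carton between -0.065 and 0.065 m and y of nut1 in the frame of carton between -0.055 and 0.055 m and z of nut1 in the frame of carton between -0.01 and 0.06 m and x of nut2 in the frame of carton between -0.065 and 0.065 m and y of nut2 in the frame of carton between -0.055 and 0.055 m and z of nut2 in the frame of carton between -0.01 and 0.06 m and x of nut3 in the frame of carton between -0.065 and 0.065 m and y of nut3 in the frame of carton between -0.055 and 0.055 m and z of nut3 in the frame of carton between -0.01 and 0.06 m and x of nut4 in the frame of carton between -0.065 and 0.065 m and y of nut4 in the frame of carton between -0.055 and 0.055 m and z of nut4 in the frame of carton between -0.01 and 0.06 m and x of nut5 in the frame of carton between -0.065 and 0.065 m and y of nut5 in the frame of carton between -0.055 and 0.055 m and z of nut5 in the frame of carton between -0.01 and 0.06 m and value of joint each of narrow_flap, wide_flap above 0.6 rad), for 0.2 s.
2. the narrow flap is folded down while the wide flap is still open (value of joint narrow_flap below 0.2 rad and value of joint wide_flap above 0.5 rad), for 0.2 s.
3. the wide flap is folded down over it (value of joint each of narrow_flap, wide_flap below 0.2 rad), for 0.2 s.
At the end, for the whole second after the job is handed in: All six nutmegs lie inside the carton (within its walls, below 60 mm), both flaps are folded down to within 0.2 rad of flat, and the tumbler stands upright (within 0.15 rad) on the counter, released and at rest (all of step 3 and x of nut0 in the frame of carton between -0.065 and 0.065 m and y of nut0 in the frame of carton between -0.055 and 0.055 m and z of nut0 in the frame of carton between -0.01 and 0.06 m and x of nut1 in the frame of carton between -0.065 and 0.065 m and y of nut1 in the frame of carton between -0.055 and 0.055 m and z of nut1 in the frame of carton between -0.01 and 0.06 m and x of nut2 in the frame of carton between -0.065 and 0.065 m and y of nut2 in the frame of carton between -0.055 and 0.055 m and z of nut2 in the frame of carton between -0.01 and 0.06 m and x of nut3 in the frame of carton between -0.065 and 0.065 m and y of nut3 in the frame of carton between -0.055 and 0.055 m and z of nut3 in the frame of carton between -0.01 and 0.06 m and x of nut4 in the frame of carton between -0.065 and 0.065 m and y of nut4 in the frame of carton between -0.055 and 0.055 m and z of nut4 in the frame of carton between -0.01 and 0.06 m and x of nut5 in the frame of carton between -0.065 and 0.065 m and y of nut5 in the frame of carton between -0.055 and 0.055 m and z of nut5 in the frame of carton between -0.01 and 0.06 m and angle between cup's own z axis and vertical below 0.15 rad and height (world z) of cup below 0.01 m and linear speed of cup below 0.03 m/s); the robot touches nothing.
It fails at once if one of the other things on the counter is moved by more than 50 mm (distance of any of tiffin, orange_jar, oil_bottle, small_bowl, mug, wood_spoon, board from where it was at the start of the episode above 0.05 m).
It also fails if it takes over 64 s, if anything falls off the work surface, if the arm or the gripper's body presses on something with over 40 N, if the wrist force passes 120 N, or if a joint passes its speed limit or range.

### The arm

A 6-joint arm with a two-finger parallel gripper is mounted at the origin on the work surface. World frame = base frame: x ahead of the robot, y to its left, z up, the work surface at z = 0. Lengths are in m, angles in rad, forces in N, time in s.
With the tool pointing down it reaches from about 0.2 to 0.875 m from the base axis. Payload 3.4 kg.
Tool frame: the origin (TCP) lies between the finger pads; the fingertips stand 25 mm ahead of it and the grasp point (between the pads) lies 6 mm ahead of it (r.nose_length is the z of the fingertips in the tool frame, in m); z points along the fingers, y is the line along which they close (so a half turn about z gives the same grasp; the last joint's range is limited). The gripper opens to 94 mm and grips with 3 to 60 N. Pads are 16 mm wide; open, the fingers measure 119 mm over their backs; the gripper's body (75 mm by 177 mm) begins 78 mm behind the grasp point.
Start: joints at [-1.243, 0.276, 1.505, -0, 1.361, -0.121], TCP at [0.249, -0.518, 0.23] pointing down, gripper open.
Joint ranges: [-2.89, 2.89], [-0.75, 2.08], [0.22, 2.7], [-1.18, 4.32], [0.11, 2.71], [-2.7, 2.7]. Speed limits (rad/s): [2.57, 2.57, 3.14, 3.14, 3.14, 3.14].

### API

Orientations are given as a unit quaternion [w, x, y, z].
In Python, from plant import r, gripper_to, inverse_kinematics, vision, models, telemetry gives the robot as it stands. Calls block until the motion is done:
- r.move_to(position, orientation): joint-space move of the TCP to a pose.
- r.move_l(position, rot=None, vel=0.15, guard=None): straight line of the TCP; rot=None keeps the orientation; vel is the mean speed in m/s. With guard (N) it stops when the force on the tool has changed by that much, and returns True; else False.
- r.movej(angles): joint-space move.
- gripper_to(opening, f_grip=None): finger opening in m; f_grip is the grip in N (None keeps the last); returns when the fingers have stopped.
- r.hold(seconds).
- inverse_kinematics(position, orientation): joint angles nearest the present ones, or None.
- vision.snapshot(name): name is "scene" or "top"; returns the picture (400x640x3 uint8, red, green, blue); there is no depth.
- vision.get_calibration(name): a dict with "fx", "fy", "cx", "cy" (pixels), "D" ([k1, k2, p1, p2, k3] as OpenCV has them; the pictures are not rectified), "position" and "orientation" of the camera in the world. Camera axes: x right, y down, z forward; pixel columns grow to the right and rows downward; lengths in m; the calibration is good to about 2 mm. A picture is of the moment at which its call begins. get_calibration takes no time and is no camera call.
A pose or a line that the arm cannot do raises r.PlanningError and nothing moves.
- r.sign_off(): hands the job in; it is judged then, once.
Trained networks look in the newest picture that a camera, given by its name, has taken for a name from the list of things; names that differ only in an ending like _2 or _b are one class to them, and where a whole thing is asked for, a point or a joint stands for the part that bears it (a point fixed in the world has none). Each returns a list of dicts, best first, with "score" (0 to 1); they miss things now and then, are a little off and sometimes report something else, mostly with a low value. They report only what shows in the picture. A call takes as long as a camera call. They do not tell look-alikes from the thing itself.
- models.boxes_of(thing, camera): "at" ([x, y, z] in m, in world coordinates, good to about 4 mm: the middle of the surface that is visible of it).
- models.regions_of(thing, camera): "pixels" (400x640 bool, what is visible of it).
- models.mark_of(thing, camera): "at" ([x, y, z] in m, in world coordinates, good to about 4 mm: a listed point, or the origin of a listed thing).
Readings, each from a call of its own:
- telemetry.current_t(): time.
- telemetry.current_joints(): joint angles.
- telemetry.current_dq(): joint speeds.
- telemetry.current_joint_efforts(): joint torques, N m.
- telemetry.current_ee_pos(): TCP position.
- telemetry.current_tool_rot(): TCP orientation.
- telemetry.current_wrist_force(): force on the tool from outside, world axes, zero at the start.
- telemetry.current_torque(): the same for the moment, N m.
- telemetry.current_opening(): finger opening in m.
- telemetry.current_finger_force(): force on a finger pad.
Only numpy, scipy, OpenCV 4.12 (cv2) and the standard library are available. Lean on these libraries where they do the work, as an engineer would, in place of code of your own. Each camera call takes 0.05 s, during which the arm holds its last target. There are 200 camera calls.

## Working session

There is one attempt and no reset: what is moved stays moved. The work goes in short steps, each a Python script; the robot and the scene stay as the last script left them, time stands still between calls to the robot, and variables do not carry over. Pictures are saved under pics/ and viewed, at most 10 in all, crops included, and the job is handed in when it is done.

```bash
ls; mkdir -p pics; cat > s1.py <<'E'
from plant import r, vision, models, telemetry
import cv2, numpy as np
ims=[]
for c in ("scene","top"):
    im=vision.snapshot(c); ims.append(im); cv2.imwrite(f"pics/{c}0.png",im[:,:,::-1])
    k=vision.get_calibration(c); print(c,np.round(k["position"],3),np.round(k["orientation"],3),round(k["fx"]))
    for t in ("cup","carton","narrow_flap_edge","wide_flap_edge","nut0","tiffin","orange_jar","oil_bottle","small_bowl","mug","wood_spoon","board"):
        print(t,[(np.round(d["at"],3).tolist(),round(d["score"],2)) for d in models.mark_of(t,c)])
E
python3 s1.py
```

```text
pics
scene [ 1.334 -0.176  0.949] [-0.273  0.732  0.584 -0.22 ] 398
cup [([0.546, 0.176, -0.0], 0.7)]
carton [([0.521, -0.522, -0.002], 0.97), ([0.607, -0.162, 0.004], 0.74)]
narrow_flap_edge [([0.587, -0.223, 0.117], 0.66), ([0.515, -0.532, 0.068], 0.56)]
wide_flap_edge [([0.637, -0.103, 0.145], 0.68), ([0.516, -0.542, 0.074], 0.65), ([0.546, 0.176, -0.001], 0.3)]
nut0 [([0.636, -0.103, 0.145], 0.68)]
tiffin [([0.785, -0.036, -0.001], 0.8)]
orange_jar [([0.671, -0.388, -0.003], 0.76)]
oil_bottle [([0.614, 0.458, 0.001], 0.92)]
small_bowl [([0.394, 0.01, -0.001], 0.77)]
mug [([0.389, -0.391, -0.003], 0.66)]
wood_spoon [([0.741, 0.259, -0.003], 0.55)]
board [([0.396, 0.421, 0.0], 0.66)]
top [ 0.471 -0.004  1.265] [ 0.026 -0.701  0.712 -0.037] 417
cup [([0.545, 0.174, -0.002], 0.59), ([0.745, 0.263, 0.001], 0.32)]
carton [([0.608, -0.166, -0.005], 0.87), ([0.52, -0.526, -0.002], 0.68), ([0.393, 0.006, -0.001], 0.45)]
narrow_flap_edge [([0.514, -0.53, 0.069], 0.72), ([0.585, -0.226, 0.116], 0.71), ([0.529, 0.169, 0.005], 0.3)]
wide_flap_edge [([0.511, -0.544, 0.075], 0.88), ([0.634, -0.104, 0.145], 0.65), ([0.546, 0.175, -0.002], 0.35)]
nut0 [([0.544, 0.162, 0.02], 0.6), ([0.538, 0.19, 0.004], 0.54), ([0.531, 0.167, 0.003], 0.54), ([0.534, 0.181, 0.02], 0.52), ([0.555, 0.174, 0.007], 0.46), ([0.55, 0.187, 0.019], 0.45), ([0.393, 0.417, -0.004], 0.42)]
tiffin [([0.776, -0.034, -0.003], 0.92)]
orange_jar [([0.669, -0.388, 0.004], 0.67), ([0.606, -0.168, -0.002], 0.61)]
oil_bottle [([0.611, 0.455, -0.004], 0.6)]
small_bowl [([0.39, 0.006, -0.001], 0.92)]
mug [([0.394, -0.381, -0.002], 0.88)]
wood_spoon [([0.742, 0.262, 0.0], 0.59)]
board [([0.393, 0.423, -0.002], 0.79), ([0.631, -0.103, 0.145], 0.21)]
```

View pics/scene0.png

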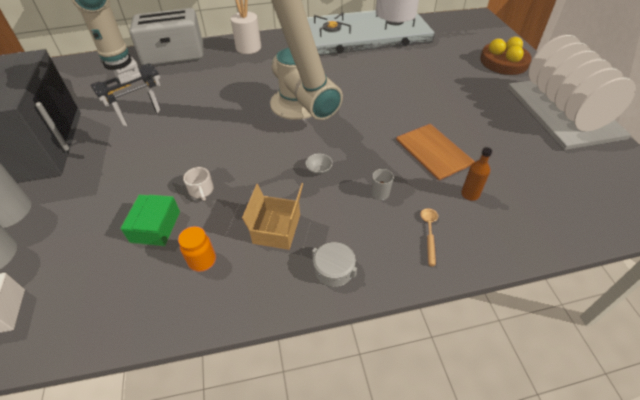

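View pics/top0.png

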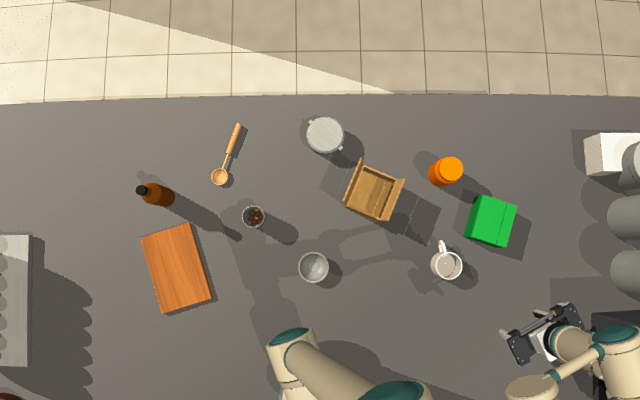

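The scene shows the steel tumbler with the nutmegs at scene (382,184) / top (253,216). The open brown carton is at scene (274,218) / top (374,192), with its taller (wide) flap on the left (+y) side. The green box at top (490,221) is a closed look-alike.

Things that could be mistaken for the targets:
- **Cup:** small bowl at top (313,267), mug at (446,265) and tiffin at (325,135).
- **Carton:** green box at (490,221).

I choose the cup at (253,216) and the brown carton at (374,192), and check both in one crop. I also test IK for a side grasp and a roll pour.

```bash
cat > h.py <<'E'
from plant import r, gripper_to, inverse_kinematics, vision, models, telemetry
import numpy as np, cv2
from scipy.spatial.transform import Rotation as Ro
def tool(h, a, phi=0, s=1):
    z=np.array([np.cos(a)*np.cos(h),np.cos(a)*np.sin(h),-np.sin(a)]); y=s*np.array([-np.sin(h),np.cos(h),0])
    return Ro.from_matrix(np.c_[np.cross(y,z),y,z])*Ro.from_euler('z',phi)
def q(R): w=R.as_quat(); return [w[3],*w[:3]]
def tcp(g,R): return np.array(g)-0.006*R.as_matrix()[:,2]   # TCP for a grasp point
E
cat > s2.py <<'E'
from h import *
P={k:[] for k in("cup","carton","narrow_flap_edge","wide_flap_edge")}
ref=dict(cup=(.545,.175),carton=(.607,-.164),narrow_flap_edge=(.586,-.225),wide_flap_edge=(.636,-.103))
for _ in range(4):
  for c in("scene","top"):
    im=vision.snapshot(c)
    for t in P:
        for d in models.mark_of(t,c):
            if np.hypot(*(np.array(d["at"])[:2]-ref[t]))<.02: P[t].append(d["at"]); break
for t in P: print(t,len(P[t]),np.round(np.median(P[t],0),4),np.round(np.std(P[t],0),4))
cv2.imwrite("pics/crop1.png",cv2.resize(im[140:250,225:425,::-1],None,fx=4,fy=4,interpolation=cv2.INTER_CUBIC))
C=np.median(P["cup"],0);h=np.arctan2(C[1],C[0]);print("h",h)
for a in(0.25,.35,.5):
  for s in(1,-1):
    R=tool(h,a,0,s);j=inverse_kinematics(tcp([C[0],C[1],.05],R),q(R));print(a,s,None if j is None else np.round(j,2))
for hh in(-.37,-.26):
  for a in(0.0,.15,.25):
   for s in(1,-1):
    for p in(0,-2.5,2.5):
     R=tool(hh,a,p,s);j=inverse_kinematics(tcp([.607,-.164,.2],R),q(R));print(hh,a,s,p,None if j is None else np.round(j,2))
print(telemetry.current_t())
E
python3 s2.py
```

```text
cup 8 [ 5.462e-01  1.775e-01 -5.000e-04] [0.0015 0.0016 0.0011]
carton 8 [ 6.094e-01 -1.662e-01  1.000e-04] [0.0014 0.0011 0.0026]
narrow_flap_edge 8 [ 0.5831 -0.2256  0.117 ] [0.0019 0.001  0.001 ]
wide_flap_edge 8 [ 0.6353 -0.1028  0.1462] [0.0016 0.0013 0.0014]
h 0.3143167706279479
0.25 1 None
0.25 -1 None
0.35 1 None
0.35 -1 None
0.5 1 None
0.5 -1 None
-0.37 0.0 1 0 [-0.38  0.8   2.68  3.13  1.91  1.57]
-0.37 0.0 1 -2.5 [-0.38  0.8   2.68  3.13  1.91 -0.93]
-0.37 0.0 1 2.5 [-0.38  0.8   2.68  3.13  1.91 -2.22]
-0.37 0.0 -1 0 [-0.38  0.8   2.68  3.13  1.91 -1.57]
-0.37 0.0 -1 -2.5 [-0.38  0.8   2.68  3.13  1.91  2.21]
-0.37 0.0 -1 2.5 [-0.38  0.8   2.68  3.13  1.91  0.93]
-0.37 0.15 1 0 [-0.38  0.55  2.62  3.13  1.44  1.57]
-0.37 0.15 1 -2.5 [-0.38  0.55  2.62  3.13  1.44 -0.93]
-0.37 0.15 1 2.5 [-0.38  0.55  2.62  3.13  1.44 -2.21]
-0.37 0.15 -1 0 [-0.38  0.55  2.62  3.13  1.44 -1.57]
-0.37 0.15 -1 -2.5 [-0.38  0.55  2.62  3.13  1.44  2.21]
-0.37 0.15 -1 2.5 [-0.38  0.55  2.62  3.13  1.44  0.93]
-0.37 0.25 1 0 [-0.38  0.4   2.55  3.13  1.13  1.57]
-0.37 0.25 1 -2.5 [-0.38  0.4   
[... 338 characters left out ...]
-1 -2.5 None
-0.26 0.0 -1 2.5 None
-0.26 0.15 1 0 [-0.54  0.55  2.63  2.87  1.46  1.56]
-0.26 0.15 1 -2.5 [-0.54  0.55  2.63  2.87  1.46 -0.94]
-0.26 0.15 1 2.5 [-0.54  0.55  2.63  2.87  1.46 -2.22]
-0.26 0.15 -1 0 [-0.54  0.55  2.63  2.87  1.46 -1.58]
-0.26 0.15 -1 -2.5 [-0.54  0.55  2.63  2.87  1.46  2.2 ]
-0.26 0.15 -1 2.5 [-0.54  0.55  2.63  2.87  1.46  0.92]
-0.26 0.25 1 0 [-0.53  0.4   2.56  2.85  1.15  1.62]
-0.26 0.25 1 -2.5 [-0.53  0.4   2.56  2.85  1.15 -0.88]
-0.26 0.25 1 2.5 [-0.53  0.4   2.56  2.85  1.15 -2.16]
-0.26 0.25 -1 0 [-0.53  0.4   2.56  2.85  1.15 -1.52]
-0.26 0.25 -1 -2.5 [-0.53  0.4   2.56  2.85  1.15  2.26]
-0.26 0.25 -1 2.5 [-0.53  0.4   2.56  2.85  1.15  0.98]
3.3
```

View pics/crop1.png

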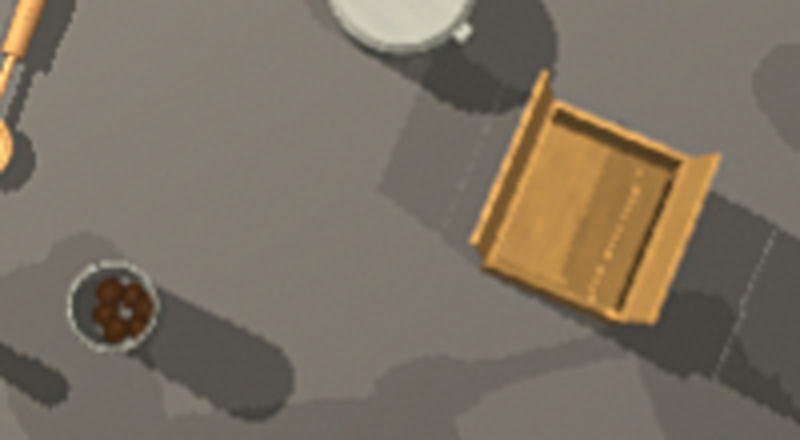

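The crop confirms the tumbler with six brown nutmegs at crop (115,305) and the open brown carton at (595,200), wide flap to the left (+y) and narrow flap to the right. Next I scan for feasible grasp headings.

```bash
cat > s3.py <<'E'
from h import *
def scan(g,phis,ss=(1,-1)):
  for a in(0,.2,.35,.5,.7,.9):
    for hd in range(-180,180,15):
      o=[]
      for s in ss:
        R=tool(np.deg2rad(hd),a,0,s)
        j=inverse_kinematics(tcp(g,R),q(R))
        if j is not None: o.append(np.round(j,1).tolist())
      if o: print(a,hd,o[0],o[1][5] if len(o)>1 else '')
print("grasp");scan([.546,.1775,.05],[0])
print("pour");scan([.609,-.166,.22],[0])
E
python3 s3.py
```

```text
grasp
0 -180 [0.1, 1.3, 0.8, 0.2, 2.6, 1.8] -1.4
0 -165 [0.2, 1.3, 0.8, -0.1, 2.6, 1.5] -1.6
0 -150 [0.3, 1.3, 0.8, -0.4, 2.6, 1.2] -1.9
0 -135 [0.4, 1.3, 0.9, -0.6, 2.5, 1.1] -2.1
0 -120 [0.5, 1.2, 1.0, -0.8, 2.3, 1.0] -2.1
0 -105 [0.6, 1.2, 1.2, -0.9, 2.1, 1.0] -2.1
0 -90 [0.7, 1.1, 1.4, -1.0, 2.0, 1.0] -2.1
0 -75 [0.8, 1.1, 1.6, -1.1, 1.8, 1.1] -2.0
0 -15 [0.8, 1.2, 2.5, 4.2, 1.8, 2.0] -1.1
0 45 [-0.5, 1.2, 2.6, 1.8, 1.7, 0.9] -2.2
0 60 [-0.6, 1.1, 2.3, 1.5, 1.6, 1.3] -1.8
0 75 [-0.5, 1.0, 2.1, 1.3, 1.6, 1.6] -1.6
0 90 [-0.5, 1.0, 1.9, 1.1, 1.7, 1.8] -1.4
0 105 [-0.4, 1.0, 1.7, 1.0, 1.8, 1.9] -1.2
0 120 [-0.3, 1.1, 1.5, 0.9, 2.0, 2.0] -1.1
0 135 [-0.2, 1.1, 1.3, 0.7, 2.2, 2.0] -1.1
0 150 [-0.1, 1.2, 1.1, 0.6, 2.3, 2.0] -1.1
0 165 [0.0, 1.2, 0.9, 0.5, 2.5, 1.9] -1.2
0.2 -180 [0.1, 1.2, 0.9, 0.2, 2.4, 1.7] -1.4
0.2 -165 [0.2, 1.2, 0.8, -0.1, 2.5, 1.5] -1.6
0.2 -150 [0.3, 1.2, 0.9, -0.3, 2.4, 1.3] -1.8
0.2 -135 [0.4, 1.2, 0.9, -0.5, 2.3, 1.1] -2.0
0.2 -120 [0.5, 1.1, 1.1, -0.7, 2.2, 1.0] -2.1
0.2 -105 [0.6, 1.1, 1.2, -0.8, 2.0, 1.0] -2.1
0.2 -90 [0.7, 1.0, 1.4, -0.9, 1.8, 1.0] -2.1
0
[... 8960 characters left out ...]

0.9 -60 [-0.1, 0.2, 1.8, -0.8, 0.9, -0.2] 
0.9 -45 [-0.2, 0.2, 1.9, -0.7, 0.6, -0.5] 2.7
0.9 -30 [-0.3, 0.1, 2.0, -0.3, 0.4, -1.1] 2.1
0.9 -15 [-0.4, 0.1, 2.0, 0.3, 0.4, -2.0] 1.2
0.9 0 [-0.6, 0.1, 2.0, 0.7, 0.6, -2.6] 0.5
0.9 15 [-0.7, 0.2, 1.9, 0.8, 0.8, 0.2] 
0.9 30 [-0.7, 0.2, 1.8, 0.8, 1.0, -0.1] 
0.9 45 [-0.8, 0.3, 1.7, 0.7, 1.2, -0.3] 
0.9 60 [-0.8, 0.4, 1.5, 0.7, 1.4, -0.4] 
0.9 75 [-0.7, 0.5, 1.4, 0.6, 1.6, 2.6] -0.5
0.9 90 [-0.7, 0.6, 1.3, 0.5, 1.8, 2.5] -0.7
0.9 105 [-0.6, 0.6, 1.1, 0.4, 1.9, 2.3] -0.8
0.9 120 [-0.6, 0.7, 1.0, 0.3, 2.0, 2.1] -1.0
0.9 135 [-0.5, 0.7, 0.9, 0.2, 2.1, 1.9] -1.2
0.9 150 [-0.4, 0.8, 0.9, 0.1, 2.2, 1.7] -1.4
0.9 165 [-0.3, 0.8, 0.8, -0.1, 2.2, 1.5] -1.7
```

```bash
cat >> h.py <<'E'
C=np.array([.546,.1775,0]); B=np.array([.609,-.166,0]); YAW=-.395
ex=np.array([np.cos(YAW),np.sin(YAW),0]); ey=np.array([-np.sin(YAW),np.cos(YAW),0])
def cart(x,y,z): return B+x*ex+y*ey+np.array([0,0,z])
HG,AG=np.deg2rad(75),.5
RG=tool(HG,AG,0,-1)
def jm(g,R,tip=False):
    p=tcp(g,R) if not tip else np.array(g)-r.nose_length*R.as_matrix()[:,2]
    j=inverse_kinematics(p,q(R)); d=np.array(j)-telemetry.current_joints()
    print("dj",np.round(d,2),"t",round(telemetry.current_t(),2)); assert abs(d).max()<3.2; r.movej(j)
E
cat > s4.py <<'E'
from h import *
p=telemetry.current_ee_pos()
r.move_l([p[0],p[1],.33],vel=.3)
jm(C+[0,0,.22],RG)
print(np.round(telemetry.current_ee_pos(),3))
r.move_l(tcp(C+[0,0,.05],RG),vel=.15,guard=6)
print(np.round(telemetry.current_ee_pos(),3),np.round(telemetry.current_wrist_force(),1))
gripper_to(.03,f_grip=25)
print(telemetry.current_opening(),telemetry.current_finger_force())
r.move_l(tcp(C+[0,0,.25],RG),vel=.15)
print(telemetry.current_opening(),np.round(telemetry.current_wrist_force(),2),telemetry.current_t())
im=vision.snapshot("scene");cv2.imwrite("pics/lift.png",cv2.resize(im[60:280,180:480,::-1],None,fx=2.5,fy=2.5))
E
python3 s4.py
```

```text
dj [ 0.81  0.1   0.67  1.09 -0.24 -0.62] t 3.78
[0.545 0.172 0.223]
[0.545 0.172 0.053] [0.5 0.3 0.6]
0.06083102428213571 24.915672749339137
0.061038025476648834 [-1.14 -0.59 -2.24] 9.8667
```

View pics/lift.png

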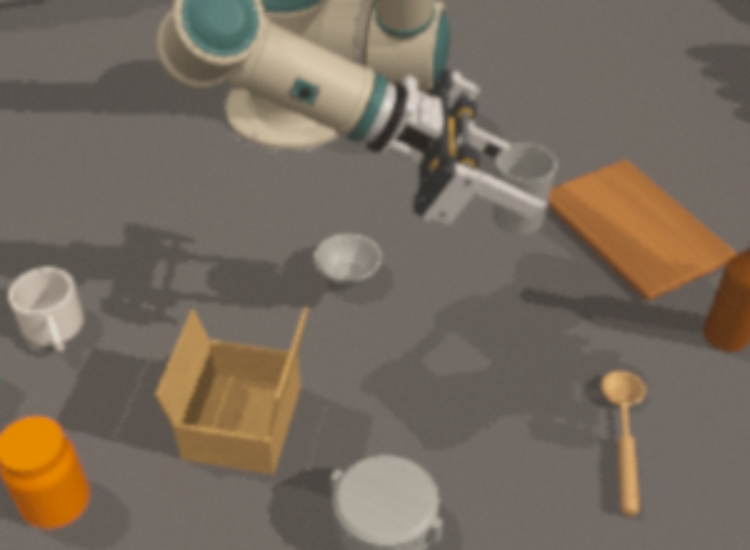

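The tumbler is held upright between the fingers at crop (527,185), clear of everything. The carton stands at crop (230,405) with both flaps open. Next: the pour.

```bash
cat > s5.py <<'E'
from h import *
cz=RG.inv().apply([0,0,1]); HP=np.pi/2+YAW
def pour(phi,a,mouth):
    R=tool(HP,a,phi,-1); c=R.apply(cz); g=mouth-.03*c
    print(phi,"cupz",np.round(c,2),"pivot z",round(g[2],3)); jm(g,R)
if __name__=="__main__":
    pour(0,.3,cart(-.02,.0,.28))
    pour(.9,.2,cart(-.02,.0,.245))
    pour(1.4,.2,cart(-.02,.0,.215))
    for p in(1.6,1.8,2.0,2.3,2.75):
        pour(p,.2,cart(-.018,0,.20-.015*(p>1.9))); r.hold(.3)
    r.hold(.4)
    print(telemetry.current_opening(),telemetry.current_t())
    im=vision.snapshot("scene");cv2.imwrite("pics/pour.png",cv2.resize(im[100:300,200:420,::-1],None,fx=3,fy=3))
    vision.snapshot("top")
    for c in("scene","top"): print([np.round(d["at"],3).tolist()+[round(d["score"],2)] for d in models.mark_of("nut0",c)])
E
python3 s5.py
```

```text
0 cupz [-0.08 -0.18  0.98] pivot z 0.251
dj [-0.48  0.3  -0.34 -0.06  0.4  -0.1 ] t 9.92
0.9 cupz [ 0.5  -0.6   0.63] pivot z 0.226
dj [-0.02  0.06  0.09  0.03  0.01  0.78] t 11.18
1.4 cupz [ 0.63 -0.74  0.24] pivot z 0.208
dj [-0.    0.02  0.03 -0.01 -0.02  0.46] t 11.95
1.6 cupz [ 0.63 -0.78  0.07] pivot z 0.198
dj [ 0.    0.02  0.   -0.   -0.01  0.19] t 12.47
1.8 cupz [ 0.59 -0.8  -0.1 ] pivot z 0.203
dj [ 0.   -0.01 -0.    0.    0.    0.21] t 13.07
2.0 cupz [ 0.53 -0.81 -0.26] pivot z 0.193
dj [ 0.    0.01  0.   -0.   -0.01  0.19] t 13.68
2.3 cupz [ 0.38 -0.79 -0.48] pivot z 0.199
dj [ 0.01 -0.01 -0.01  0.01  0.01  0.32] t 14.28
2.75 cupz [ 0.07 -0.71 -0.7 ] pivot z 0.206
dj [ 0.01 -0.   -0.02  0.01  0.01  0.48] t 14.98
0.060901202820242896 16.2083
[[0.557, -0.174, 0.002, 0.58], [0.622, -0.208, 0.005, 0.54]]
[[0.662, -0.154, 0.018, 0.47]]
```

View pics/pour.png

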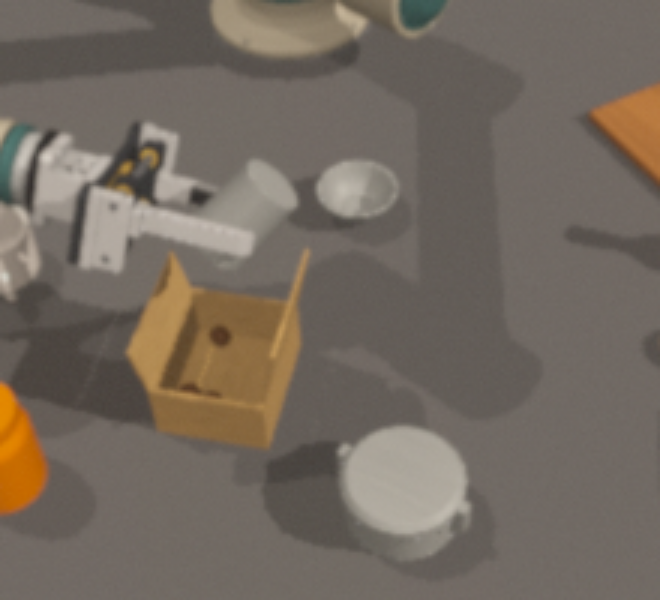

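The tumbler is inverted over the carton. Nutmegs show inside it at crop (220,335), (192,390) and (212,395), and none are on the counter. I tip a little further, then retreat and count them from above.

```bash
cat > s6.py <<'E'
from s5 import *
pour(2.95,.05,cart(-.018,0,.195)); r.hold(.3)
pour(2.75,.2,cart(-.02,0,.26))
pour(0,.35,cart(-.02,.0,.30))
jm(C+[0,0,.25],RG)
print("F",np.round(telemetry.current_wrist_force(),2),telemetry.current_t())
im=vision.snapshot("top");cv2.imwrite("pics/top2.png",cv2.resize(im[140:250,225:425,::-1],None,fx=4,fy=4,interpolation=cv2.INTER_CUBIC))
for d in models.mark_of("nut0","top"):
    v=np.array(d["at"])-B; print(np.round([v@ex,v@ey,v[2],d["score"]],3))
E
python3 s6.py
```

```text
2.95 cupz [-0.05 -0.55 -0.84] pivot z 0.22
dj [-0.01  0.06 -0.    0.07  0.1   0.16] t 16.41
2.75 cupz [ 0.07 -0.71 -0.7 ] pivot z 0.281
dj [ 0.01 -0.16 -0.04 -0.04 -0.03 -0.04] t 16.99
0 cupz [-0.06 -0.14  0.99] pivot z 0.27
dj [ 0.01 -0.03 -0.06 -0.09 -0.06 -2.69] t 17.35
dj [ 0.48 -0.26  0.37  0.08 -0.4   0.04] t 19.64
F [ 0.22 -0.09 -2.3 ] 20.9083
[ 0.048 -0.032  0.023  0.57 ]
[-0.046 -0.028  0.007  0.56 ]
[ 0.023 -0.035  0.004  0.54 ]
[ 0.044 -0.005  0.004  0.44 ]
[ 0.029 -0.008  0.008  0.43 ]
[0.046 0.031 0.022 0.36 ]
```

View pics/top2.png

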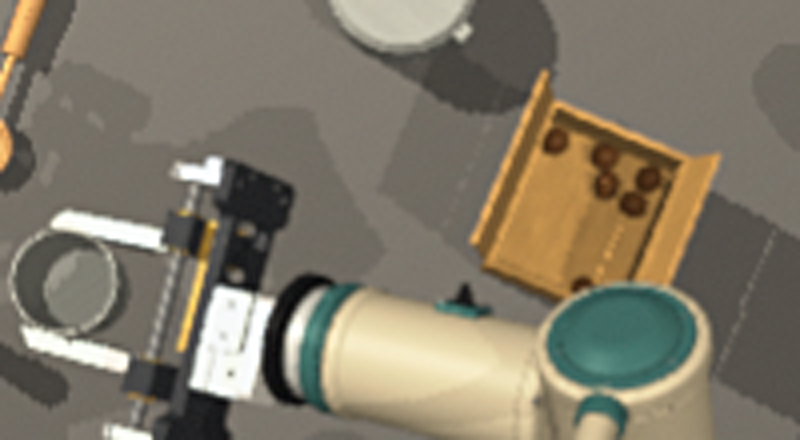

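All six nutmegs are in the carton, at crop (555,140), (605,155), (607,185), (650,178), (633,203) and (583,285), and the tumbler is empty at (68,283). I stand it back and fold the narrow flap.

```bash
cat > s7.py <<'E'
from h import *
def down(s): return tool(YAW-np.pi/2,np.pi/2,0,s)
def best():
    o=[]
    for s in(1,-1):
        R=down(s); j=inverse_kinematics(cart(0,-.12,.3),q(R))
        if j is not None: o.append((abs(j[5]-telemetry.current_joints()[5]),s))
    return down(min(o)[1])
def tl(p,R,v=.15,guard=None): return r.move_l(np.array(p)-r.nose_length*R.as_matrix()[:,2],vel=v,guard=guard)
def fold(sgn,rho,zh,th0,R):
    for th in np.r_[np.arange(th0,.15,-.2),.12]:
        tl(cart(0,sgn*(.055-rho*np.cos(th)+.008),zh+.001+rho*np.sin(th)),R,.12)
    print("guard",tl(cart(0,sgn*(.055-rho+.008),zh-.006),R,.05,guard=6),np.round(telemetry.current_ee_pos(),4),np.round(telemetry.current_wrist_force(),1))
    tl(cart(0,sgn*(.055-rho+.008),.25),R,.25)
if __name__=="__main__":
    print("down",r.move_l(tcp(C+[0,0,.0495],RG),vel=.13,guard=4),np.round(telemetry.current_ee_pos(),4))
    gripper_to(.094); r.hold(.2)
    r.move_l(tcp(C+[0,0,.24],RG),vel=.2)
    vision.snapshot("top"); print("cup",[np.round(d["at"],3).tolist() for d in models.mark_of("cup","top")])
    R=best()
    gripper_to(.0)
    jm(cart(0,-.12,.28),R,tip=True)
    tl(cart(0,-.12,.105),R,.2)
    fold(-1,.036,.067,1.9,R)
    print(telemetry.current_t())
    for c in("scene","top"):
        im=vision.snapshot(c)
        for n in("cup","narrow_flap_edge","wide_flap_edge"): print(c,n,[np.round(d["at"],3).tolist()+[round(d["score"],2)] for d in models.mark_of(n,c)])
        if c=="scene": cv2.imwrite("pics/fold1.png",cv2.resize(im[100:300,200:420,::-1],None,fx=3,fy=3))
E
python3 s7.py
```

```text
down True [0.5445 0.1726 0.0533]
cup [[0.546, 0.176, -0.004]]
dj [-0.13  0.01 -0.71 -1.08  0.19  0.52] t 26.0
guard True [ 0.5993 -0.1914  0.0937] [-1.1  1.1  7.5]
32.575
scene cup [[0.55, 0.176, -0.002, 0.69], [0.636, -0.103, 0.146, 0.63]]
scene narrow_flap_edge [[0.514, -0.53, 0.068, 0.92], [0.606, -0.17, 0.066, 0.62]]
scene wide_flap_edge [[0.635, -0.101, 0.145, 0.7], [0.516, -0.542, 0.072, 0.57]]
top cup [[0.548, 0.172, -0.004, 0.7]]
top narrow_flap_edge [[0.61, -0.172, 0.067, 0.59]]
top wide_flap_edge [[0.634, -0.105, 0.144, 0.78], [0.511, -0.547, 0.076, 0.56]]
```

View pics/fold1.png

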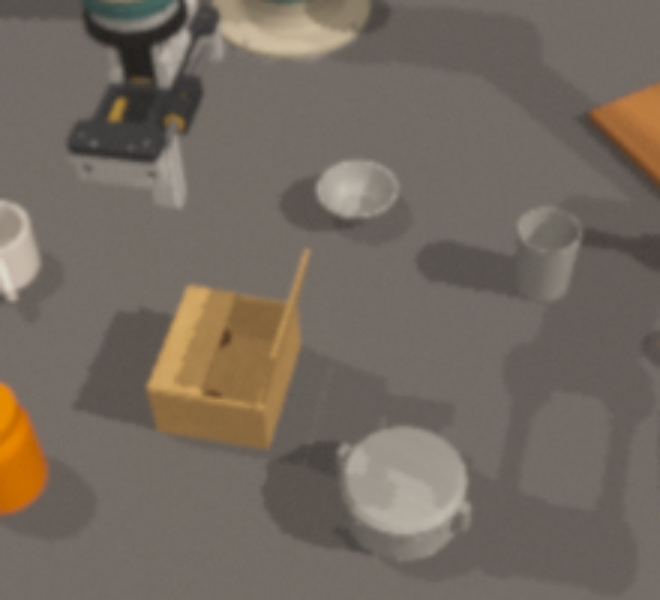

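The narrow flap lies flat at crop (195,340), the wide flap is upright at (292,305), and the tumbler stands upright at (547,255). Now the wide flap.

```bash
cat > s8.py <<'E'
from s7 import *
w=telemetry.current_tool_rot(); R=Ro.from_quat([*w[1:],w[0]])
tl(cart(0,.14,.25),R,.25); tl(cart(0,.14,.126),R,.2)
fold(1,.056,.0705,1.9,R)
print(telemetry.current_t())
for c in("scene","top"):
    im=vision.snapshot(c)
    for n in("cup","wide_flap_edge"): print(c,n,[np.round(d["at"],3).tolist()+[round(d["score"],2)] for d in models.mark_of(n,c)])
    if c=="scene": cv2.imwrite("pics/fold2.png",cv2.resize(im[100:300,200:420,::-1],None,fx=3,fy=3))
E
python3 s8.py
```

```text
guard True [ 0.6129 -0.1596  0.0971] [-1.   1.1  5.9]
38.575
scene cup [[0.548, 0.178, -0.0, 0.71]]
scene wide_flap_edge [[0.598, -0.184, 0.073, 0.64]]
top cup [[0.547, 0.176, -0.002, 0.82], [0.742, 0.266, -0.002, 0.64]]
top wide_flap_edge [[0.512, -0.546, 0.072, 0.76]]
```

View pics/fold2.png

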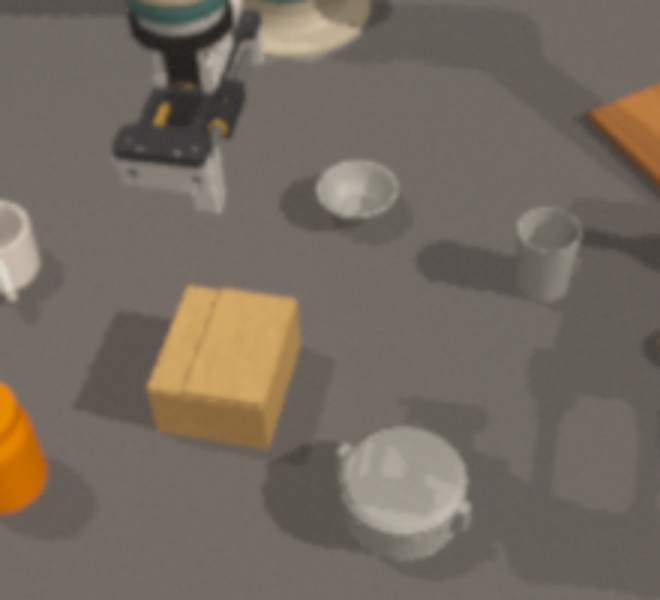

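The carton is closed flat at crop (228,350), with the wide flap over the narrow one (edge at z 0.073). The tumbler stands upright at (547,255) and the gripper is clear.

```bash
python3 -c "
from plant import r
print(r.sign_off())"
```

```text
the job is handed in; nothing more can be done
None
```

I handed the job in at about 39 s on the robot's clock: all six nutmegs are in the carton, the narrow flap is folded flat with the wide flap over it, and the empty tumbler stands upright where it started; sign-off returned no verdict.

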